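# Rake spacer blocks into an even layer in a packing tray

### The job

The spacer blocks have been tipped in a heap at one end of the metal packing tray. Take the small hand rake and, with the rake only, spread them over the whole tray in an even layer, one deep: each of the five equal strips that the grooves across its floor mark off must have at least one block in it, and all must stay in the tray; then stand the rake upright on the bench outside the tray and let go. Do not touch the blocks with the gripper, and leave the jars, bottle, carton and tape on the bench undisturbed.

Things in the scene. Friction and masses are not known exactly. Their poses are not given: they have to be found in the camera images.
- tray_in (a point): centre of the inner floor of the bare-metal packing tray fixed to the bench: 160 x 430 mm, 45 mm high, walls and floor 5 mm; inside 150 mm (x, across) by 420 mm (y, along); z up. Four fine flush grooves across the floor at y = +-42 and +-126 mm mark five equal strips. The heap starts near either end, centred at y = +125 or -125 mm, about 50 mm off the end wall.
- rake: hand rake, 250 g, standing left or right of the tray. Origin: centre of underside. Head 74 mm wide (y); bar 18 mm thick, 28 to 44 mm up; under it, at x = 0, four tines 14 mm apart between two end plates (36 mm long in x, 30 high) on which it stands and slides. Rakes along x, either way. Upright square wooden handle 24 x 24 mm, sides along x and y, 44 to 130 mm up: grip from above.
- block0: spacer block of pressed brown board, 32 x 30 x 22 mm (x, y, z), about 14 g. Origin at its centre, so 11 mm above what it lies flat on. Eight alike; at the start six lie in a patch of 3 across by 2 along the tray and two lie on top of these.
- block1: spacer block of pressed brown board, 32 x 30 x 22 mm (x, y, z), about 14 g. Origin at its centre, so 11 mm above what it lies flat on. Eight alike; at the start six lie in a patch of 3 across by 2 along the tray and two lie on top of these.
- block2: spacer block of pressed brown board, 32 x 30 x 22 mm (x, y, z), about 14 g. Origin at its centre, so 11 mm above what it lies flat on. Eight alike; at the start six lie in a patch of 3 across by 2 along the tray and two lie on top of these.
- block3: spacer block of pressed brown board, 32 x 30 x 22 mm (x, y, z), about 14 g. Origin at its centre, so 11 mm above what it lies flat on. Eight alike; at the start six lie in a patch of 3 across by 2 along the tray and two lie on top of these.
- block4: spacer block of pressed brown board, 32 x 30 x 22 mm (x, y, z), about 14 g. Origin at its centre, so 11 mm above what it lies flat on. Eight alike; at the start six lie in a patch of 3 across by 2 along the tray and two lie on top of these.
- block5: spacer block of pressed brown board, 32 x 30 x 22 mm (x, y, z), about 14 g. Origin at its centre, so 11 mm above what it lies flat on. Eight alike; at the start six lie in a patch of 3 across by 2 along the tray and two lie on top of these.
- block6: spacer block of pressed brown board, 32 x 30 x 22 mm (x, y, z), about 14 g. Origin at its centre, so 11 mm above what it lies flat on. Eight alike; at the start six lie in a patch of 3 across by 2 along the tray and two lie on top of these.
- block7: spacer block of pressed brown board, 32 x 30 x 22 mm (x, y, z), about 14 g. Origin at its centre, so 11 mm above what it lies flat on. Eight alike; at the start six lie in a patch of 3 across by 2 along the tray and two lie on top of these.
- jar_a: bystander: white jar, 68 mm wide, 55 mm high, origin under its centre
- jar_b: bystander: white jar, 68 mm wide, 55 mm high, beyond the tray, origin under its centre
- bottle: bystander: green bottle, 60 mm wide, 160 mm high, origin under its centre
- carton: bystander: small white carton, 70 x 50 x 90 mm, origin under its centre
- tape: bystander: roll of brown tape lying flat, 100 mm wide, 48 mm high, origin under its centre
Things that resemble listed ones, but are neither listed nor needed, are in the scene too. What is shaped like the rake but turquoise is not meant.

How it is judged:
On the way, in this order (a step that is already met when the one before it is completed fails the run):
1. the rake is lowered into the tray (x of rake in the frame of tray_in between -0.08 and 0.08 m and y of rake in the frame of tray_in between -0.215 and 0.215 m and z of rake in the frame of tray_in below 0.04 m), for 0.1 s.
2. the blocks lie one deep in the tray, at least one in each of the five strips ((y of block0 in the frame of tray_in between -0.21 and -0.126 m or y of block1 in the frame of tray_in between -0.21 and -0.126 m or y of block2 in the frame of tray_in between -0.21 and -0.126 m or y of block3 in the frame of tray_in between -0.21 and -0.126 m or y of block4 in the frame of tray_in between -0.21 and -0.126 m or y of block5 in the frame of tray_in between -0.21 and -0.126 m or y of block6 in the frame of tray_in between -0.21 and -0.126 m or y of block7 in the frame of tray_in between -0.21 and -0.126 m) and (y of block0 in the frame of tray_in between -0.126 and -0.042 m or y of block1 in the frame of tray_in between -0.126 and -0.042 m or y of block2 in the frame of tray_in between -0.126 and -0.042 m or y of block3 in the frame of tray_in between -0.126 and -0.042 m or y of block4 in the frame of tray_in between -0.126 and -0.042 m or y of block5 in the frame of tray_in between -0.126 and -0.042 m or y of block6 in the frame of tray_in between -0.126 and -0.042 m or y of block7 in the frame of tray_in between -0.126 and -0.042 m) and (y of block0 in the frame of tray_in between -0.042 and 0.042 m or y of block1 in the frame of tray_in between -0.042 and 0.042 m or y of block2 in the frame of tray_in between -0.042 and 0.042 m or y of block3 in the frame of tray_in between -0.042 and 0.042 m or y of block4 in the frame of tray_in between -0.042 and 0.042 m or y of block5 in the frame of tray_in between -0.042 and 0.042 m or y of block6 in the frame of tray_in between -0.042 and 0.042 m or y of block7 in the frame of tray_in between -0.042 and 0.042 m) and (y of block0 in the frame of tray_in between 0.042 and 0.126 m or y of block1 in the frame of tray_in between 0.042 and 0.126 m or y of block2 in the frame of tray_in between 0.042 and 0.126 m or y of block3 in the frame of tray_in between 0.042 and 0.126 m or y of block4 in the frame of tray_in between 0.042 and 0.126 m or y of block5 in the frame of tray_in between 0.042 and 0.126 m or y of block6 in the frame of tray_in between 0.042 and 0.126 m or y of block7 in the frame of tray_in between 0.042 and 0.126 m) and (y of block0 in the frame of tray_in between 0.126 and 0.21 m or y of block1 in the frame of tray_in between 0.126 and 0.21 m or y of block2 in the frame of tray_in between 0.126 and 0.21 m or y of block3 in the frame of tray_in between 0.126 and 0.21 m or y of block4 in the frame of tray_in between 0.126 and 0.21 m or y of block5 in the frame of tray_in between 0.126 and 0.21 m or y of block6 in the frame of tray_in between 0.126 and 0.21 m or y of block7 in the frame of tray_in between 0.126 and 0.21 m) and z of block0 in the frame of tray_in between 0 and 0.024 m and x of block0 in the frame of tray_in between -0.075 and 0.075 m and y of block0 in the frame of tray_in between -0.21 and 0.21 m and z of block1 in the frame of tray_in between 0 and 0.024 m and x of block1 in the frame of tray_in between -0.075 and 0.075 m and y of block1 in the frame of tray_in between -0.21 and 0.21 m and z of block2 in the frame of tray_in between 0 and 0.024 m and x of block2 in the frame of tray_in between -0.075 and 0.075 m and y of block2 in the frame of tray_in between -0.21 and 0.21 m and z of block3 in the frame of tray_in between 0 and 0.024 m and x of block3 in the frame of tray_in between -0.075 and 0.075 m and y of block3 in the frame of tray_in between -0.21 and 0.21 m and z of block4 in the frame of tray_in between 0 and 0.024 m and x of block4 in the frame of tray_in between -0.075 and 0.075 m and y of block4 in the frame of tray_in between -0.21 and 0.21 m and z of block5 in the frame of tray_in between 0 and 0.024 m and x of block5 in the frame of tray_in between -0.075 and 0.075 m and y of block5 in the frame of tray_in between -0.21 and 0.21 m and z of block6 in the frame of tray_in between 0 and 0.024 m and x of block6 in the frame of tray_in between -0.075 and 0.075 m and y of block6 in the frame of tray_in between -0.21 and 0.21 m and z of block7 in the frame of tray_in between 0 and 0.024 m and x of block7 in the frame of tray_in between -0.075 and 0.075 m and y of block7 in the frame of tray_in between -0.21 and 0.21 m), for 0.2 s.
At the end, for the whole second after the job is handed in: All eight blocks at rest in the tray, one deep (centres under 24 mm above its floor), at least one block centre in each of the five strips (split at y = +-42 and +-126 mm); the rake at rest on the bench outside the tray, upright within 0.15 rad (all of step 2 and not (x of rake in the frame of tray_in between -0.08 and 0.08 m and y of rake in the frame of tray_in between -0.215 and 0.215 m) and height (world z) of rake between -0.01 and 0.01 m and angle between rake's own z axis and vertical below 0.15 rad and linear speed of each of rake, block0, block1, block2, block3, block4, block5, block6, block7 below 0.02 m/s); the robot touches nothing.
It fails at once if the robot itself touches a block (contact force between any of the fingers, the arm and block0 above 0.3 N or contact force between any of the fingers, the arm and block1 above 0.3 N or contact force between any of the fingers, the arm and block2 above 0.3 N or contact force between any of the fingers, the arm and block3 above 0.3 N or contact force between any of the fingers, the arm and block4 above 0.3 N or contact force between any of the fingers, the arm and block5 above 0.3 N or contact force between any of the fingers, the arm and block6 above 0.3 N or contact force between any of the fingers, the arm and block7 above 0.3 N).
It fails at once if a bystander is moved by more than 40 mm or knocked over (distance of any of jar_a, jar_b, bottle, carton, tape from where it was at the start of the episode above 0.04 m or angle between any of jar_a, jar_b, bottle, carton, tape's own z axis and vertical above 0.6 rad).
It also fails if it takes over 58 s, if anything falls off the work surface, if the arm or the gripper's body presses on something with over 40 N, if the wrist force passes 120 N, or if a joint passes its speed limit or range.

### The arm

A 6-joint arm with a two-finger parallel gripper is mounted at the origin on the work surface. World frame = base frame: x ahead of the robot, y to its left, z up, the work surface at z = 0. Lengths are in m, angles in rad, forces in N, time in s.
With the tool pointing down it reaches from about 0.275 to 0.75 m from the base axis. Payload 10.2 kg.
Tool frame: the origin (TCP) lies between the finger pads; the fingertips stand 14 mm ahead of it and the grasp point (between the pads) lies 5 mm behind it; z points along the fingers, y is the line along which they close (so a half turn about z gives the same grasp; the last joint's range is limited). The gripper opens to 88 mm and grips with 3 to 60 N. Pads are 18 mm wide; open, the fingers measure 123 mm over their backs; the gripper's body (75 mm by 187 mm) begins 45 mm behind the grasp point.
Start: joints at [-1.37, 0.313, 1.498, -0, 1.331, -0.223], TCP at [0.216, -0.479, 0.253] pointing down, gripper open.
Joint ranges: [-2.94, 2.94], [-0.97, 2.17], [0.19, 2.56], [-1.23, 4.37], [0.02, 3.11], [-2.88, 2.88]. Speed limits (rad/s): [2.39, 2.39, 3.01, 3.14, 3.14, 3.14].

### API

Orientations are given as a unit quaternion [x, y, z, w].
In Python, from plant import * gives the robot as it stands. Calls block until the motion is done:
- movep(position, orientation): joint-space move of the TCP to a pose.
- move_l(position, velocity=0.15, attitude=None): straight line of the TCP; attitude=None keeps the orientation; velocity is the mean speed in m/s.
- move_joints(angles): joint-space move.
- release() and grasp(effort=None): open the fingers fully, or close them until they stop; effort is the grip in N (None keeps the last).
- hold(seconds).
- ik(position, orientation): joint angles nearest the present ones, or None.
- read_camera(name): name is "side" or "top"; returns the picture (420x560x3 uint8, red, green, blue); there is no depth.
- camera_model(name): a dict with "K" (3x3 intrinsics, pixels), "k1" (the pictures are not rectified: a ray, as slopes to the right and down, at radius r is drawn at 1 + k1 r^2 times it, then the intrinsics apply), "R" (3x3) and "t" (3): a world point X has camera coordinates R X + t. Camera axes: x right, y down, z forward; pixel columns grow to the right and rows downward; lengths in m; the calibration is good to about 2 mm. A picture is of the moment at which its call begins. camera_model takes no time and is no camera call.
A pose or a line that the arm cannot do raises Unreachable and nothing moves.
- close_job(): hands the job in; it is judged then, once.
Readings, each from a call of its own:
- read_clock(): time.
- read_qpos(): joint angles.
- read_joint_vel(): joint speeds.
- read_tau(): joint torques, N m.
- read_ee_pos(): TCP position.
- read_eef_rot(): TCP orientation.
- read_wrist_force(): force on the tool from outside, world axes, zero at the start.
- read_torque(): the same for the moment, N m.
- read_gripper_width(): opening from 0.0 (shut) to 1.0 (fully open).
- read_grip_force(): force on a finger pad.
Only numpy, scipy, OpenCV 4.12 (cv2) and the standard library are available. Lean on these libraries where they do the work, as an engineer would, in place of code of your own. Each camera call takes 0.05 s, during which the arm holds its last target. There are 200 camera calls.

## Working session

There is one attempt and no reset: what is moved stays moved. The work goes in short steps, each a Python script; the robot and the scene stay as the last script left them, time stands still between calls to the robot, and variables do not carry over. Pictures are saved under pics/ and viewed, at most 10 in all, crops included, and the job is handed in when it is done.

```bash
ls; mkdir -p pics
python3 - <<'E'
from plant import *
import cv2
for n in("top","side"):
    im=read_camera(n); cv2.imwrite(f"pics/{n}0.png",im[:,:,::-1])
    m=camera_model(n); print(n,m)
E
```

```text
pics
top {'K': array([[496.8253208 ,   0.        , 282.66044556],
       [  0.        , 496.8253208 , 215.44031001],
       [  0.        ,   0.        ,   1.        ]]), 'k1': -0.010111974250969035, 'R': array([[-0.00213211, -0.99999602,  0.00184651],
       [-0.99350853,  0.00190825, -0.11374167],
       [ 0.1137377 , -0.00207703, -0.99350864]]), 't': array([-0.04740317,  0.49999857,  1.30633381])}
side {'K': array([[519.31482609,   0.        , 274.6313345 ],
       [  0.        , 519.31482609, 214.44099257],
       [  0.        ,   0.        ,   1.        ]]), 'k1': -0.11262181807679131, 'R': array([[-0.99041551, -0.13666989,  0.01996153],
       [-0.09982771,  0.60843874, -0.7872971 ],
       [ 0.09545444, -0.78174397, -0.61625061]]), 't': array([0.4799255, 0.1302444, 1.2024379])}
```

View pics/top0.png

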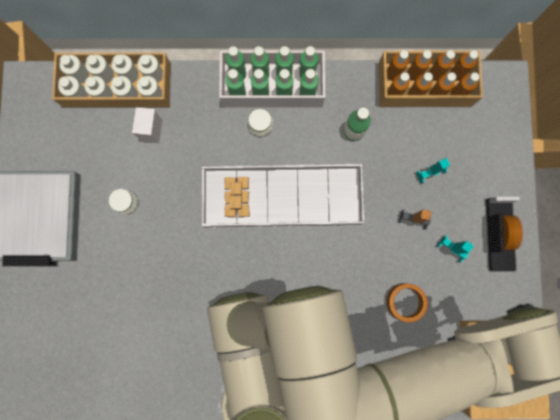

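View pics/side0.png

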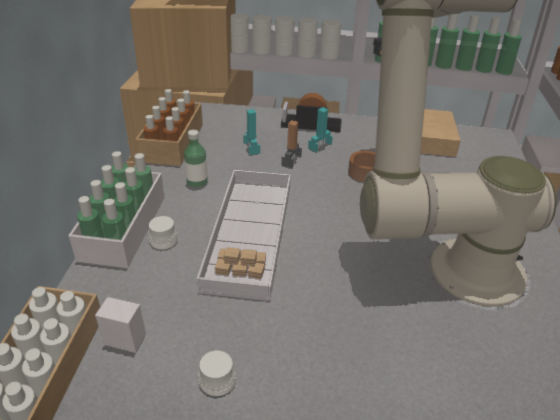

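Top: tray corners ≈(202,167)–(363,226), heap at (237,197) (the +y end); wooden rake ≈(415,216) between two turquoise ones. I'll zoom in on both.

```bash
cat > h.py <<'E'
from plant import *
import numpy as np, cv2
def und(n,px):
    m=camera_model(n);K=m["K"];p=(np.array(px,float)-[K[0,2],K[1,2]])/K[0,0]
    q=p.copy()
    for _ in range(20): q=p/(1+m["k1"]*(q@q))
    return m,q
def p2w(n,px,z):
    m,q=und(n,px);d=m["R"].T@np.array([*q,1]);c=-m["R"].T@m["t"]
    return c+d*(z-c[2])/d[2]
def w2p(n,X):
    m=camera_model(n);c=m["R"]@np.array(X,float)+m["t"];q=c[:2]/c[2];q=q*(1+m["k1"]*(q@q))
    return q*m["K"][0,0]+m["K"][:2,2]
E
python3 - <<'E'
import cv2,numpy as np
a=cv2.imread("pics/top0.png");b=cv2.imread("pics/side0.png")
r=cv2.resize(a[185:255,385:485],(500,350),interpolation=cv2.INTER_CUBIC)
s=cv2.resize(b[100:180,230:340],(300,218),interpolation=cv2.INTER_CUBIC)
t=cv2.resize(a[160:232,195:370],(700,288)[:2],interpolation=cv2.INTER_CUBIC)
o=np.zeros((600,800,3),np.uint8);o[:300,:500]=r[:300];o[:218,500:]=s;o[310:598,:700]=t
cv2.imwrite("pics/z.png",o)
E
```

```text
(no output)
```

View pics/z.png

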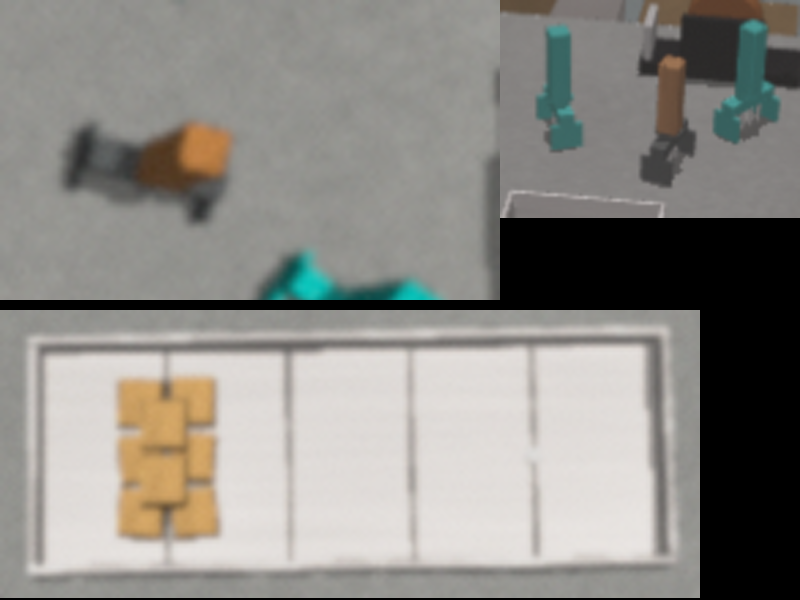

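Zoom: wooden handle top centre ≈(426,214.8) px, head turned about 12° clockwise; heap is 3x2 with two on top; tray rim corners are clear.

Run:
```python
from h import *
zr=lambda x,y:(385+x/5-.4,185+y/5-.4)
zt=lambda x,y:(195+x/4-.4,160+(y-310)/4-.4)
print("handle top",p2w("top",zr(205,149),.13))
pl=[p2w("top",zr(*p),.03) for p in((81,156),(209,183))];print("plates",pl)
C=[p2w("top",zt(*p),.045) for p in((28,338),(668,328),(675,563),(30,573))];print("rim",np.round(C,3));c=np.mean(C,0);print(c)
for a,b in((0,1),(3,2),(0,3),(1,2)):
    d=C[a]-C[b];print(np.linalg.norm(d),np.degrees(np.arctan2(-d[0],d[1])))
G=[[p2w("top",zt(*p),.005) for p in q] for q in(((167,352),(168,560)),((288,350),(291,556)),((410,350),(413,555)),((532,348),(537,553)))]
print("grooves",np.round(G,3))
print("top blocks",[p2w("top",zt(*p),.049) for p in((163,423),(162,478))])
print("base",[p2w("top",zt(*p),.027) for p in((118,380),(215,378),(217,536),(120,538))])
print("bottle",p2w("top",(363,113),.16),p2w("top",(356,135),0), "jars",p2w("top",(260,121),.055),p2w("top",(120,200),.055),"tape",p2w("top",(408,302),.048))
print("turq",p2w("top",(467,251),.13),p2w("top",(445,163),.13))
for im,n in((1,"side"),): print("side handle proj",w2p("side",p2w("top",zr(205,149),.13)))
```

```text
handle top [ 0.49021    -0.40347094  0.13      ]
plates [array([ 0.49815577, -0.36579093,  0.03      ]), array([ 0.48343618, -0.43419705,  0.03      ])]
rim [[ 0.63   0.169  0.045]
 [ 0.636 -0.261  0.045]
 [ 0.478 -0.262  0.045]
 [ 0.472  0.165  0.045]]
[ 0.55417975 -0.04728986  0.045     ]
0.4297438383517749 0.812364475267566
0.427208160349115 0.7803405359358352
0.1584059269594244 -88.57281156300803
0.15863778618154675 -89.48956738705807
grooves [[[ 0.629  0.079  0.005]
  [ 0.485  0.077  0.005]]

 [[ 0.63  -0.004  0.005]
  [ 0.487 -0.007  0.005]]

 [[ 0.63  -0.089  0.005]
  [ 0.488 -0.09   0.005]]

 [[ 0.631 -0.173  0.005]
  [ 0.489 -0.175  0.005]]]
top blocks [array([0.57173716, 0.07742166, 0.049     ]), array([0.53477372, 0.07776064, 0.049     ])]
base [array([0.60512111, 0.11028904, 0.027     ]), array([0.60637291, 0.04448282, 0.027     ]), array([0.49847029, 0.04251498, 0.027     ]), array([0.49724239, 0.10771871, 0.027     ])]
bottle [ 0.74035447 -0.24806262  0.16      ] [ 0.72938147 -0.25421923  0.        ] jars [0.75295713 0.0121118  0.055     ] [0.53879317 0.3816296  0.055     ] tape [ 0.27058272 -0.37369532  0.048     ]
turq [ 0.39913783 -0.50267984  0.13      ] [ 0.62032392 -0.45698702  0.13      ]
side handle proj [292.80600897 121.55611251]
```

```bash
cat >> h.py <<'E'
from scipy.spatial.transform import Rotation as Ro
C0=np.array([.555,-.047]);YAW=.014;G=.100   # tray centre/yaw; TCP height over rake underside
def quat(th):  # tool down, closing axis at angle th
    y=np.array([np.cos(th),np.sin(th),0]);z=np.array([0,0,-1.]);return Ro.from_matrix(np.c_[np.cross(y,z),y,z]).as_quat()
def T(x,y,h):  # tray frame -> TCP, h rake underside over the tray floor
    c,s=np.cos(YAW),np.sin(YAW);return [C0[0]+c*x-s*y,C0[1]+s*x+c*y,.005+h+G]
E
python3 - <<'E'
from h import *
q0=read_qpos();print(read_wrist_force())
for name,th in(("pick",np.radians(-12.1)),("pick+",np.radians(167.9))):
    print(name,ik([.4905,-.402,G],quat(th)),ik([.4905,-.402,.25],quat(th)))
for th in(YAW+np.pi/2,YAW-np.pi/2):
    for p in(T(38,0,0),) if 0 else (T(.037,.183,.002),T(-.037,.183,.002),T(.037,-.16,.002),T(-.037,.18,.08),[.38,-.1,G]):
        print(th,ik(p,quat(th)))
E
```

```text
[-0.3384096  -0.13507428  0.73628472]
pick [-8.70989475e-01  6.93609596e-01  1.31811690e+00 -4.44089210e-16
  1.12986615e+00 -6.59804636e-01] [-8.70989475e-01  5.62339693e-01  1.13470410e+00 -4.44089210e-16
  1.44454886e+00 -6.59804636e-01]
pick+ [-8.70989475e-01  6.93609596e-01  1.31811690e+00 -4.44089210e-16
  1.12986615e+00  2.48178802e+00] [-8.70989475e-01  5.62339693e-01  1.13470410e+00 -4.44089210e-16
  1.44454886e+00  2.48178802e+00]
1.5847963267948966 [ 3.41418955e-02  6.27338113e-01  1.41632020e+00 -4.44089210e-16
  1.09793434e+00 -1.55065443e+00]
1.5847963267948966 [ 3.70084148e-02  4.90372146e-01  1.65127622e+00 -4.44089210e-16
  9.99944289e-01 -1.54778791e+00]
1.5847963267948966 [-5.20341657e-01  6.75086331e-01  1.33122174e+00 -4.44089210e-16
  1.13528459e+00 -2.10513798e+00]
1.5847963267948966 [ 3.12374049e-02  3.90616255e-01  1.57321329e+00 -4.44089210e-16
  1.17776311e+00 -1.55355892e+00]
1.5847963267948966 [-5.57800546e-01  2.40694799e-01  2.05836802e+00 -4.44089210e-16
  8.42529836e-01 -2.14259687e+00]
-1.5567963267948965 [ 3.41418955e-02  6.27338113e-01  1.41632020e+00 -4.44089210e-16
  1.09793434e+00  1.59093822e+00]
-1.5567963267948965 [ 3.70084148e-02  4.90372146e-01  1.65127622e+00 -4.44089210e-16
  9.99944289e-01  1.59380474e+00]
-1.5567963267948965 [-5.20341657e-01  6.75086331e-01  1.33122174e+00 -4.44089210e-16
  1.13528459e+00  1.03645467e+00]
-1.5567963267948965 [ 3.12374049e-02  3.90616255e-01  1.57321329e+00 -4.44089210e-16
  1.17776311e+00  1.58803373e+00]
-1.5567963267948965 [-5.57800546e-01  2.40694799e-01  2.05836802e+00 -4.44089210e-16
  8.42529836e-01  9.98995781e-01]
```

Run:
```python
from h import *
q=quat(np.radians(-12.1))
movep([.4905,-.402,.21],q); move_l([.4905,-.402,G],.15)
print(read_wrist_force()); grasp(35); print(read_gripper_width(),read_grip_force(),read_clock())
move_l([.4905,-.402,.20],.2)
print(read_wrist_force(),read_ee_pos(),read_clock())
movep(T(0,.181,.10),quat(YAW-np.pi/2)); print(read_clock())
a=read_camera("top")[:,:,::-1];b=read_camera("side")[:,:,::-1]
o=np.vstack([cv2.resize(a[130:270,150:400],(750,420)),]);s=cv2.resize(b[130:330,180:330],(135,180))
cv2.imwrite("pics/g.png",np.hstack([cv2.resize(a[100:300,150:400],(440,352)),cv2.resize(b[120:320,150:350],(352,352))]))
```

```text
[-0.28774711  0.15692437  0.56198608]
0.2706527811211188 34.37012343082472 3.075
[-0.8323298  -0.55901607 -2.2908974 ] [ 0.49011665 -0.40156963  0.19846137] 3.725
5.675
```

View pics/g.png

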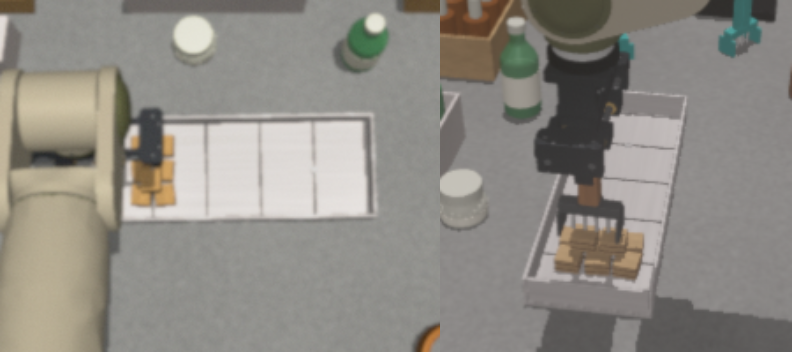

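Rake is held square with the head across the tray, over the +y gap behind the heap. Now I'll knock the two top blocks off.

Run:
```python
from h import *
move_l(T(0,.181,.028),.12); print(read_ee_pos(),T(0,.181,.028),read_wrist_force())
move_l(T(0,.05,.028),.10); print(read_wrist_force())
move_l(T(0,.05,.10),.2)
move_l(T(.0,-.12,.14),.3); print(read_clock(),read_gripper_width())
b=read_camera("side")[:,:,::-1];a=read_camera("top")[:,:,::-1]
cv2.imwrite("pics/k.png",np.hstack([cv2.resize(a[150:240,190:340],(480,288),interpolation=2),cv2.resize(b[160:300,190:310],(247,288),interpolation=2)]))
```

```text
[0.55290508 0.13394947 0.13371578] [np.float64(0.5524660827765222), np.float64(0.13398226228971877), 0.133] [-0.301069    0.27160903 -1.77331489]
[ 0.44367842  0.75873102 -2.52173901]
9.225 0.26895699225182834
```

View pics/k.png

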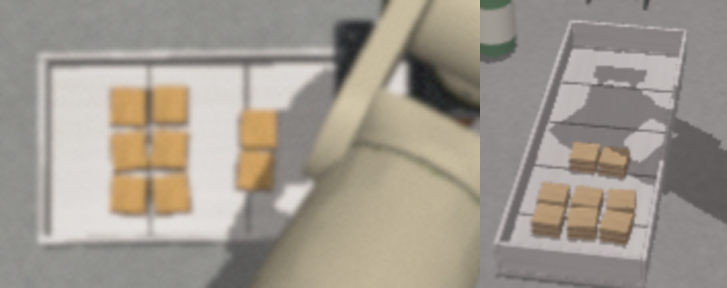

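Both top blocks now lie flat at zoom (257,130) and (254,170), about strip 3, with a gap to the 3x2 base. I'll measure that gap, then insert the rake and push these two to the far strip.

Run:
```python
from h import *
def tr(zx,zy,z=.027):
    w=p2w("top",(190+zx/3.2-.35,150+zy/3.2-.35),z)[:2]-C0;c,s=np.cos(YAW),np.sin(YAW);return np.round([c*w[0]+s*w[1],-s*w[0]+c*w[1]],4)
f=tr(189,150);r1=tr(242,130);r2=tr(237,172);print("front edge",f,"rear edges",r1,r2,"x ext",tr(257,110),tr(254,190))
y=(f[1]+max(r1[1],r2[1]))/2;gap=f[1]-max(r1[1],r2[1]);xc=(tr(257,110)[0]+tr(254,190)[0])/2;print(y,gap,xc)
assert gap>.039 and abs(xc)<.035
move_l(T(xc,y,.10),.3); move_l(T(xc,y,.05),.2); move_l(T(xc,y,.0025),.1)
print(read_wrist_force(),read_ee_pos()[2])
move_l(T(xc,-.147,.0025),.12); print(read_wrist_force())
move_l(T(xc,-.13,.0025),.12)
move_l(T(xc,-.13,.10),.2)
movep(T(.037,.182,.10),quat(YAW-np.pi/2)); print(read_clock(),read_gripper_width())
b=read_camera("side")[:,:,::-1];a=read_camera("top")[:,:,::-1]
cv2.imwrite("pics/m.png",np.hstack([cv2.resize(a[150:240,220:370],(480,288),interpolation=2),cv2.resize(b[160:300,190:310],(247,288),interpolation=2)]))
```

```text
front edge [-0.002   0.0902] rear edges [0.0143 0.0453] [-0.0214  0.0499] x ext [0.0313 0.0324] [-0.037   0.0358]
0.07005 0.0403 -0.0028499999999999984
[ 0.74537213  0.49721702 -2.24339042] 0.10836767246602949
[ 0.37956607 -0.32367261 -3.68709209]
15.2417 0.2691957414237001
```

View pics/m.png

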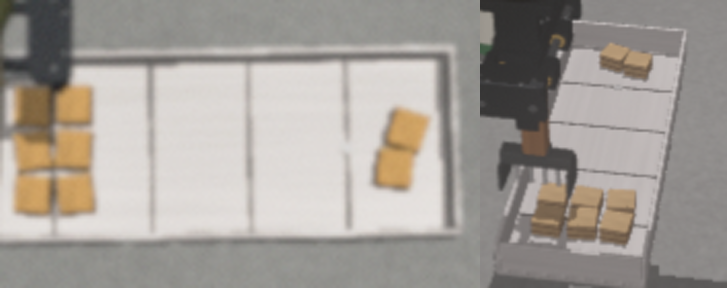

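Both blocks are flat in the far strip, right of the last groove (348). Now I push one column (two base blocks, +x side) into strips 2 and 3.

Run:
```python
from h import *
x=.030
move_l(T(x,.182,.10),.3); move_l(T(x,.182,.0025),.12)
print(read_wrist_force())
move_l(T(x,-.003,.0025),.12); print(read_wrist_force())
move_l(T(x,.014,.0025),.12)
move_l(T(x,.014,.10),.2)
movep([.40,-.24,.2],quat(YAW-np.pi/2)); print(read_clock(),read_gripper_width())
b=read_camera("side")[:,:,::-1];a=read_camera("top")[:,:,::-1]
cv2.imwrite("pics/n.png",np.hstack([cv2.resize(a[150:240,195:370],(560,288),interpolation=2),cv2.resize(b[160:300,190:310],(240,288),interpolation=2)]))
```

```text
[-0.1655411   0.41776461 -2.10844653]
[-0.90993361  0.08576699 -2.34142054]
20.2583 0.2687654628389608
```

View pics/n.png

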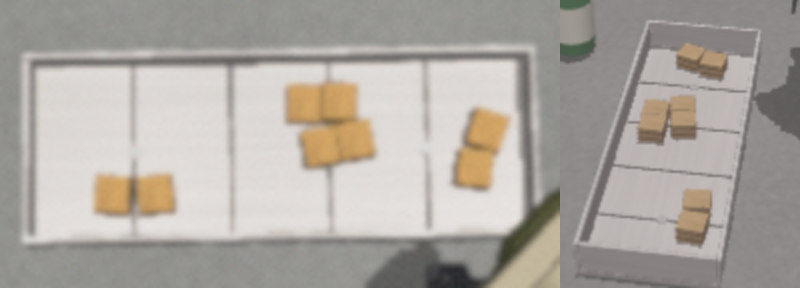

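Strips hold 1,1,2,2,2 blocks: zoom x 113 | 155 | 304,321 | 340,356 | 473,487 against grooves 134, 232, 330, 427, all flat. Set the rake down.

Run:
```python
from h import *
p=[.39,-.20]
move_l(p+[.14],.2); move_l(p+[G+.001],.08); print(read_wrist_force(),read_ee_pos())
move_l(p+[G-.0005],.03); print(read_wrist_force(),read_ee_pos())
release(); hold(.3); move_l(p+[.25],.15); movep([.30,-.30,.3],quat(YAW-np.pi/2)); hold(.3); print(read_clock())
b=read_camera("side")[:,:,::-1];a=read_camera("top")[:,:,::-1]
cv2.imwrite("pics/f.png",np.hstack([cv2.resize(a[140:290,190:440],(480,288),interpolation=2),cv2.resize(b[120:320,190:400],(302,288),interpolation=2)]))
```

```text
[-0.82968984 -0.42483509 -2.95332185] [ 0.39028234 -0.20037881  0.10147828]
[ 0.87961812 -0.2344722  -0.04494206] [ 0.39037491 -0.20033749  0.09997548]
25.1667
```

View pics/f.png

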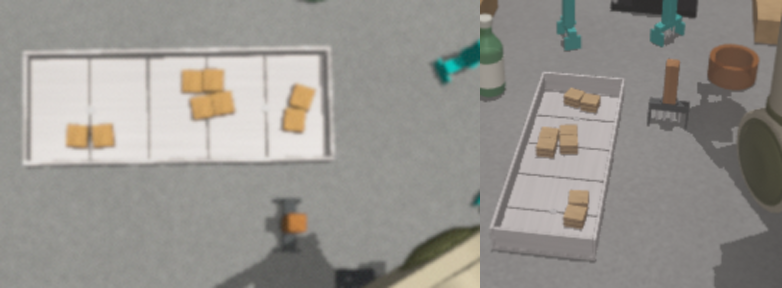

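The rake stands upright on the bench at (292,224), clear of the tray; blocks unchanged, gripper clear.

```bash
python3 -c "
from plant import *
print(close_job())"
```

```text
the job is handed in; nothing more can be done
None
```

The job is handed in (its verdict was not shown): the last pictures show all eight blocks flat in the tray, split 1, 1, 2, 2, 2 over the five strips, and the rake released upright on the bench outside it, about 25 s in.

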